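# Dial the firing programme into the blue kiln programmer

## Robot

A 6-joint arm with a two-finger parallel gripper is mounted at the origin on the work surface. World frame = base frame: x ahead of the robot, y to its left, z up, the work surface at z = 0. Lengths are in m, angles in rad, forces in N, time in s.
With the tool pointing down it reaches from about 0.425 to 0.95 m from the base axis. Payload 3.5 kg.
Tool frame: the origin (TCP) lies at the very end of the fingers, on their centre line; the grasp point (between the pads) lies 19 mm behind it (ctrl.grip_point_offset is the distance from the TCP to the grasp point, in m); z points along the fingers, y is the line along which they close (so a half turn about z gives the same grasp; the last joint's range is limited). The gripper opens to 85 mm and grips with 20 to 120 N. Pads are 22 mm wide; open, the fingers measure 114 mm over their backs; the gripper's body (76 mm by 85 mm) begins 54 mm behind the grasp point. The pads swing forward as they close: fully open they stand 13 mm farther back than shut.
Start: joints at [-1.332, 0.286, 1.577, -0, 1.279, -0.15], TCP at [0.256, -0.625, 0.231] pointing down, gripper open.
Joint ranges: [-2.77, 2.77], [-0.9, 2.22], [0.21, 2.48], [-1.53, 4.67], [0.24, 2.81], [-2.84, 2.84]. Speed limits (rad/s): [2.79, 2.79, 3.14, 3.14, 3.14, 3.14].

## Interface

Orientations are given as a unit quaternion [x, y, z, w].
In Python, from plant import ctrl gives the robot as it stands. The module is installed in compiled form; this text tells all that it offers.
- The arm moves only by the shell command python3 -m pendant 'ROWS' [OPENING] [FORCE]. ROWS is JSON, a list of rows, each an object of numbers: "dx", "dy", "dz": the shift along the tool's x, y, z in cm; "twist": the turn about the tool's z in degrees. A call has 1 to 10 rows; each row is the pose to reach, as a shift and turn from the pose commanded when the call began, along the tool's axes at that moment; what a row does not reach only later rows make up. A row lasts 1/8 s, in which the tool goes at most 62.5 mm and 10.7 degrees, less where a joint would pass 70% of its speed; a pose out of reach is approached as far as the arm can. A call with a gripper value outside its range is refused whole. OPENING is the opening in per cent of the stroke, from 0 (shut) to 100 (fully open), set as the call begins (- or left out, the last holds). The fingers move at their own pace and stop on an object; FORCE is the grip in N (left out, the last holds). Time passes only in rows, so rows that repeat a pose let the fingers close. It gives the time, the measured TCP pose, the force, the opening and the grip force at its end, in the units of the state.
- ctrl.get_state(): the state, without advancing time (a new reading comes with each control period).
- ctrl.read_camera(name): name is "scene" or "side" or "wrist"; returns a dict with "img" (400x640x3 uint8, red, green, blue), "depth" (400x640 float32, m along the optical axis (not along the pixel's ray), 0 where there is no reading), "camera_matrix" (3x3 intrinsics, pixels), "xyz" and "rotation" of the camera in the world; the wrist camera has in their place "tool_from_camera" (4x4, takes a point from camera to tool coordinates, whose origin is the TCP and whose axes are the flange's). Camera axes: x right, y up, looking along -z (the intrinsics and any distortion apply to the point x, -y, -z); pixel columns grow to the right and rows downward; lengths in m; the calibration is good to about 2 mm. A picture is of the moment at which its call begins: read the wrist's pose just before it.
- ctrl.sign_off(): hands the job in; it is judged then, once.
The state is a dict: "time": time; "qpos": joint angles; "dq": joint speeds; "joint_efforts": joint torques, N m; "eef_pos": TCP position; "tcp_rot": TCP orientation; "contact_force": force on the tool from outside, world axes, zero at the start; "wrist_torque": the same for the moment, N m; "opening": opening from 0.0 (shut) to 1.0 (fully open); "finger_force": force on a finger pad.
Only numpy, scipy, OpenCV 4.12 (cv2) and the standard library are available. Lean on these libraries where they do the work, as an engineer would, in place of code of your own. Each camera call takes 0.05 s, during which the arm holds its last target. There are 200 camera calls.

## Task

Two kiln programmers stand on the studio bench, a blue one and a grey one. On the blue one, roll the wheel with the red thumb bar to number 4 and the wheel with the yellow thumb bar to number 2, leave its white wheel, between them, as it stands, and let go.

Things in the scene. Friction and masses are not known exactly. Their poses are not given: they have to be found in the camera images.
- blue_programmer: Blue metal box fixed on the bench, 140 (x) by 210 (y) mm, top 65 mm up. Origin: underside centre; x away from its operator (roughly from the robot), y left, z up. On its top, on an axle along y, 65 mm up at x = 0, sit three grey wheels (radius 25, 22 mm wide): red bar at y = +60, white 0, yellow -60 mm, between black barrels (radius 22). A grey programmer, otherwise alike, stands by.
- red_wheel (a joint): Angle q of the red-barred wheel, rad: 0 with its bar straight up, + when it leans to the box's +x; stops at ±1.0. Bar centre: x = 56 sin q, z = 65 + 56 cos q mm in the box's frame. Bar stands over its number: q = -0.75 is 1, -0.25 is 2, +0.25 is 3, +0.75 is 4 (farthest from the operator). Numbers are rows of 1 to 4 dots in the wheel's colour on the barrel just to its -y side.
- yellow_wheel (a joint): Angle q of the yellow-barred wheel, rad; zero, sense, stops, bar geometry and numbers as for the red one, so number 2 is at -0.25. The wheels turn stiffly (about 0.06 N m, 1 N at the bar), have no clicks and stay where left.
- white_bar (a point): Centre of the white wheel's bar (middle wheel; to be left). All bars: round, 14 mm thick, 22 mm long along the box's y, on a 7 mm thick web. A bar can be pinched from above, fingers closing along the box's x, fingertips about 10 mm below its centre, and led round its arc with the tool kept upright; or it can be pushed.

How it is judged:
By the outcome, as a careful person would: the job done as asked, in the order asked, and still so for the second after the job is handed in, with the robot touching nothing.
It also fails if it takes over 48 s, if anything falls off the work surface, if the arm or the gripper's body presses on something with over 40 N, if the wrist force passes 120 N, or if a joint passes its speed limit or range.

## Working session

There is one attempt and no reset: what is moved stays moved. The work goes in short steps, Python scripts to look and compute and a shell command to move; the robot and the scene stay as the last step left them, time stands still between calls to the robot, and variables do not carry over. Pictures are saved under pics/ and viewed, at most 10 in all, crops included, and the job is handed in when it is done.

```bash
mkdir -p pics
cat > h.py <<'E'
import numpy as np, cv2
from plant import ctrl
from scipy.spatial.transform import Rotation as R
def cam(name):
    s=ctrl.get_state(); c=ctrl.read_camera(name)
    if name=="wrist":
        T=np.eye(4);T[:3,:3]=R.from_quat(s["tcp_rot"]).as_matrix();T[:3,3]=s["eef_pos"]
        M=T@np.array(c["tool_from_camera"])
    else:
        M=np.eye(4);r=np.array(c["rotation"]);M[:3,:3]=r if r.shape==(3,3) else R.from_quat(r).as_matrix();M[:3,3]=c["xyz"]
    c["M"]=M;return c
def pts(c):
    K=np.array(c["camera_matrix"]);d=c["depth"];v,u=np.indices(d.shape)
    p=np.stack([(u-K[0,2])/K[0,0]*d,-(v-K[1,2])/K[1,1]*d,-d],-1)
    return p@c["M"][:3,:3].T+c["M"][:3,3]
def save(c,n): cv2.imwrite("pics/"+n,c["img"][...,::-1])
E
python3 - <<'E'
from h import *
s=ctrl.get_state();print(s["time"],R.from_quat(s["tcp_rot"]).as_matrix().round(3))
a=cam("scene");b=cam("side");save(a,"scene.png");save(b,"side.png")
for c in(a,b):print({k:v for k,v in c.items() if k not in("img","depth")})
E
```

```text
0.0 [[ 0.925  0.379 -0.001]
 [ 0.379 -0.925  0.002]
 [ 0.    -0.002 -1.   ]]
{'camera_matrix': array([[427.5893416 ,   0.        , 320.07588184],
       [  0.        , 427.5893416 , 199.64087308],
       [  0.        ,   0.        ,   1.        ]]), 'xyz': array([1.15950661, 0.02137446, 0.64230612]), 'rotation': array([0.28745065, 0.30151847, 0.63994262, 0.64570285]), 'M': array([[-8.79894538e-04, -6.53082191e-01,  7.57286523e-01,
         1.15950661e+00],
       [ 9.99768916e-01,  1.56911337e-02,  1.46936342e-02,
         2.13744649e-02],
       [-2.14788349e-02,  7.57124455e-01,  6.52917468e-01,
         6.42306118e-01],
       [ 0.00000000e+00,  0.00000000e+00,  0.00000000e+00,
         1.00000000e+00]])}
{'camera_matrix': array([[403.25383284,   0.        , 317.76207198],
       [  0.        , 403.25383284, 202.63972676],
       [  0.        ,   0.        ,   1.        ]]), 'xyz': array([0.26202671, 0.45585096, 0.52260172]), 'rotation': array([-0.11576661,  0.41313795,  0.87381143, -0.22884211]), 'M': array([[-0.86845876,  0.30427453, -0.3914031 ,  0.26202671],
       [-0.49558486, -0.55389665,  0.66902478,  0.45585096],
       [-0.01322966,  0.77499388,  0.63183025,  0.52260172],
       [ 0.        ,  0.        ,  0.        ,  1.        ]])}
```

View pics/scene.png

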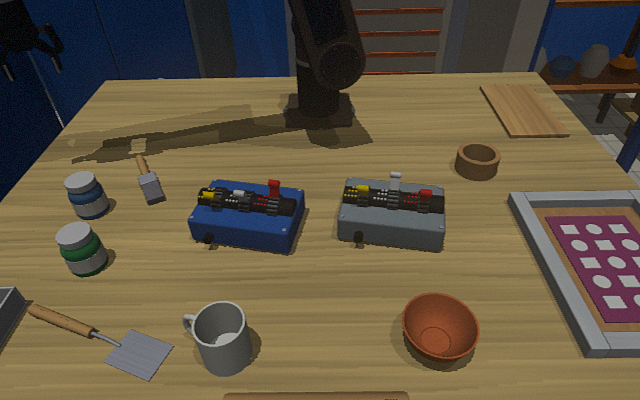

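View pics/side.png

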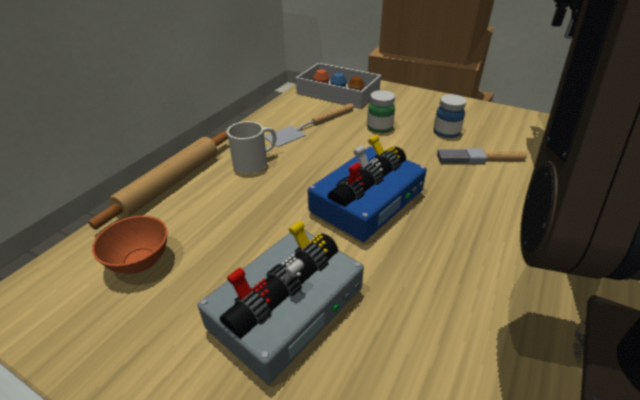

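The scene view shows the blue box at cols 190–305, rows 180–250, with the red bar at about (274,185), white (240,193) and yellow (205,190). The side view shows it at (310–425, 150–235), with red at (355,172), white (362,155) and yellow (378,145). Next I'll localise the box and bars.

```bash
cat >> h.py <<'E'
def mask(c,col):
    h=cv2.cvtColor(c["img"],cv2.COLOR_RGB2HSV);H,S,V=[h[...,i].astype(int) for i in range(3)]
    if col=="red":return (S>170)&(V>60)&((H<6)|(H>174))
    if col=="yellow":return (S>170)&(V>60)&(H>20)&(H<35)
    if col=="blue":return (S>130)&(V>30)&(H>100)&(H<128)
    if col=="white":return (S<40)&(V>110)
E
python3 - <<'E'
from h import *
P=[]
for n in("scene","side"):
    c=cam(n);p=pts(c);near=(p[...,0]>.3)&(p[...,0]<.9)&(p[...,1]>-.4)&(p[...,1]<.02)&(c["depth"]>0)
    m=mask(c,"blue")&near&(abs(p[...,2]-.065)<.006)
    k,l,st,_=cv2.connectedComponentsWithStats(m.astype(np.uint8));i=1+st[1:,4].argmax()
    q=p[l==i];r=cv2.minAreaRect((q[:,:2]*1000).astype(np.float32));print(n,len(q),r,np.median(q[:,2]))
    P.append(r)
    cx,cy=np.array(r[0])/1000
    for col in("red","white","yellow"):
        mm=mask(c,col)&near&(np.hypot(p[...,0]-cx,p[...,1]-cy)<.12)&(p[...,2]>.098)
        print(col,mm.sum(),p[mm].mean(0).round(4),p[mm].min(0).round(3),p[mm].max(0).round(3))
E
```

```text
scene 1756 ((541.43994140625, -150.10958862304688), (210.0491485595703, 64.09978485107422), 82.22418212890625) 0.06360425820002741
red 93 [ 0.5055 -0.0823  0.1168] [ 0.499 -0.093  0.099] [ 0.51  -0.072  0.128]
white 44 [ 0.5255 -0.1479  0.1183] [ 0.521 -0.157  0.115] [ 0.531 -0.139  0.122]
yellow 75 [ 0.5226 -0.2081  0.1103] [ 0.512 -0.22   0.103] [ 0.528 -0.197  0.115]
side 2563 ((495.561767578125, -139.57876586914062), (204.6455535888672, 134.4312286376953), 78.0070571899414) 0.06549295344813849
red 115 [ 0.501  -0.0802  0.1181] [ 0.494 -0.094  0.098] [ 0.51  -0.071  0.129]
white 47 [ 0.5197 -0.1488  0.1151] [ 0.51  -0.158  0.098] [ 0.528 -0.139  0.123]
yellow 99 [ 0.5163 -0.2069  0.1083] [ 0.507 -0.22   0.098] [ 0.526 -0.198  0.117]
```

```bash
python3 -m pendant '[{"dx":6,"dy":-5,"dz":-5,"twist":-10},{"dx":40.8,"dy":-35.3,"dz":-5,"twist":-59},{"dx":40.8,"dy":-35.3,"dz":-5,"twist":-59},{"dx":40.8,"dy":-35.3,"dz":-5,"twist":-59},{"dx":40.8,"dy":-35.3,"dz":-5,"twist":-59},{"dx":40.8,"dy":-35.3,"dz":-5,"twist":-59},{"dx":40.8,"dy":-35.3,"dz":-5,"twist":-59},{"dx":40.8,"dy":-35.3,"dz":-5,"twist":-59},{"dx":40.8,"dy":-35.3,"dz":-5,"twist":-59},{"dx":40.8,"dy":-35.3,"dz":-5,"twist":-59}]'
python3 - <<'E'
from h import *
c=cam("wrist");save(c,"w1.png");print(c["camera_matrix"],c["tool_from_camera"],c["M"].round(3))
E
```

```text
time: 1.45
eef_pos: [0.5005, -0.1404, 0.2814]
tcp_rot: [0.757, 0.653, 0.0, -0.0]
contact_force: [-0.2, -0.2, -0.1]
opening: 1.001
finger_force: 0.0
[[335.56498249   0.         325.38240262]
 [  0.         335.56498249 198.57705702]
 [  0.           0.           1.        ]] [[ 6.97268851e-04  9.56024937e-01  2.93284561e-01  7.52161514e-02]
 [ 9.99999549e-01 -4.77264312e-04 -8.21700098e-04 -4.85024523e-04]
 [-6.45591531e-04  2.93285001e-01 -9.56024838e-01 -1.41914025e-01]
 [ 0.00000000e+00  0.00000000e+00  0.00000000e+00  1.00000000e+00]] [[ 0.989  0.139  0.042  0.511]
 [-0.146  0.946  0.29  -0.066]
 [ 0.001 -0.293  0.956  0.423]
 [ 0.     0.     0.     1.   ]]
```

View pics/w1.png

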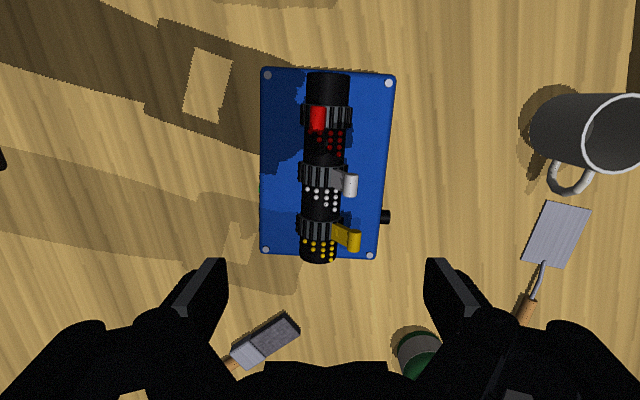

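The wrist view shows the whole box (262–396, 67–260), with the red bar at (318,119), white (350,185) and yellow (350,238). I'll use its four corner screws for the pose.

```bash
cat >> h.py <<'E'
def ray(c,uv,z):
    K=np.array(c["camera_matrix"]);d=c["M"][:3,:3]@[(uv[0]-K[0,2])/K[0,0],-(uv[1]-K[1,2])/K[1,1],-1]
    o=c["M"][:3,3];return o+d*(z-o[2])/d[2]
def bars(c,B,xb,yb):
    p=pts(c)
    for col,y0 in(("red",.06),("white",0),("yellow",-.06)):
        rel=p[...,:2]-B;X=rel@xb;Y=rel@yb;Z=p[...,2]
        m=mask(c,col)&(abs(Y-y0)<.02)&(Z>.093)&(abs(X)<.07)
        q=np.c_[X[m],Y[m],Z[m]];ctr=q.mean(0)
        a=np.arctan2(np.median(q[:,0]),np.median(q[:,2])-.065)
        print(col,len(q),q.min(0).round(4),q.max(0).round(4),np.median(q,0).round(4),"q~%.3f"%a)
E
python3 - <<'E'
from h import *
c=cam("wrist");p=pts(c)
m=mask(c,"blue")&(abs(p[...,2]-.065)<.005)&(abs(p[...,1]+.14)<.15)&(abs(p[...,0]-.5)<.15)
r=cv2.minAreaRect((p[m][:,:2]*1000).astype(np.float32));print(m.sum(),r,np.median(p[m][:,2]))
S=np.array([ray(c,uv,.066)[:2] for uv in((267,75),(389,83),(266,250),(370,255))])
print(S.round(4),S.mean(0));d=(S[0]+S[1]-S[2]-S[3])
a=np.degrees(np.arctan2(d[1],d[0]))-90;print("yaw screws",a)
# rect yaw
y2=(r[2] if r[1][0]>r[1][1] else r[2]+90)%180-90;print("yaw rect",y2)
yaw=np.radians(y2);xb=np.array([np.cos(yaw),np.sin(yaw)]);yb=np.array([-xb[1],xb[0]])
for B in(np.array(r[0])/1000,):bars(c,B,xb,yb)
s=ctrl.get_state();print(s["time"],s["eef_pos"],R.from_quat(s["tcp_rot"]).as_matrix().round(4))
E
```

```text
14528 ((496.7044677734375, -143.31008911132812), (207.95834350585938, 138.40805053710938), 78.22236633300781) 0.06415368298726651
[[ 0.4559 -0.0395]
 [ 0.5759 -0.0651]
 [ 0.4167 -0.2279]
 [ 0.5361 -0.2523]] [ 0.49614815 -0.14620334]
yaw screws -11.874804208611977
yaw rect -11.777633666992188
red 383 [-0.0143  0.0486  0.0935] [-4.000e-04  7.700e-02  4.231e-01] [-0.0075  0.0599  0.1255] q~-0.123
white 264 [ 0.0207 -0.0111  0.1156] [0.0332 0.01   0.1218] [ 0.0269 -0.0005  0.1194] q~0.459
yellow 404 [ 0.0185 -0.0715  0.093 ] [ 0.0417 -0.0488  0.1154] [ 0.0311 -0.0601  0.1114] q~0.591
1.55 [ 0.49952636 -0.14305521  0.28112892] [[ 1.504e-01  9.886e-01 -6.000e-04]
 [ 9.886e-01 -1.504e-01 -4.000e-04]
 [-4.000e-04 -5.000e-04 -1.000e+00]]
```

```bash
cat >> h.py <<'E'
B=np.array([.4966,-.1440]);yaw=np.radians(-11.8);xb=np.array([np.cos(yaw),np.sin(yaw)]);yb=np.array([-xb[1],xb[0]])
def where():
    s=ctrl.get_state();r=np.array(s["eef_pos"][:2])-B;T=R.from_quat(s["tcp_rot"]).as_matrix()
    print("t",s["time"],"box x,y,z mm",(r@xb*1e3).round(1),(r@yb*1e3).round(1),round(s["eef_pos"][2]*1e3,1),"tool y yaw err deg",np.degrees(np.arctan2(T[1,1],T[0,1])-yaw).round(2),"F",np.round(s["contact_force"],1),"open",s["opening"])
    return s,r,T
def go(x,y,z):
    s,r,T=where();d=np.array([*(B+xb*x/1e3+yb*y/1e3),z/1e3])-s["eef_pos"];print((T.T@d*100).round(2))
E
python3 -c "
from h import *
go(-7.3,60,160)"
```

```text
t 1.55 box x,y,z mm 2.7 1.5 281.1 tool y yaw err deg 3.15 F [ 0.  -0.6  0.2] open 0.9997908742099814
[ 5.9  -0.67 12.11]
```

```bash
python3 -m pendant '[{"dx":5.9,"dy":-0.7,"dz":3,"twist":3.15},{"dx":5.9,"dy":-0.7,"dz":9,"twist":3.15},{"dx":5.9,"dy":-0.7,"dz":12.1,"twist":3.15},{"dx":5.9,"dy":-0.7,"dz":12.1,"twist":3.15},{"dx":5.9,"dy":-0.7,"dz":12.1,"twist":3.15},{"dx":5.9,"dy":-0.7,"dz":12.1,"twist":3.15}]' 60
python3 -c "
from h import *
go(-7.3,60,115)"
```

```text
time: 2.3
eef_pos: [0.503, -0.0851, 0.1627]
tcp_rot: [0.777, 0.63, 0.001, 0.002]
contact_force: [-0.4, -0.8, 0.6]
opening: 0.604
finger_force: 0.0
t 2.3 box x,y,z mm -5.8 59.0 162.7 tool y yaw err deg -0.13 F [-0.4 -0.8  0.6] open 0.60403077439143
[ 0.1  -0.17  4.77]
```

```bash
python3 -m pendant '[{"dz":2.5},{"dz":4.5},{"dz":4.5},{"dz":4.5}]'; python3 -m pendant '[{},{},{},{},{}]' 0 20; python3 -c "
from h import *
where()"
```

```text
t 2.3 box x,y,z mm -5.8 59.0 162.7 tool y yaw err deg -0.13 F [-0.4 -0.8  0.6] open 0.60403077439143$[0]: bad value
$[0]: bad value
```

```bash
python3 -m pendant '[{"dx":0,"dy":0,"dz":2.5,"twist":0},{"dx":0,"dy":0,"dz":4.5,"twist":0},{"dx":0,"dy":0,"dz":4.5,"twist":0},{"dx":0,"dy":0,"dz":4.5,"twist":0}]' && python3 -m pendant '[{"dx":0,"dy":0,"dz":0,"twist":0},{"dx":0,"dy":0,"dz":0,"twist":0},{"dx":0,"dy":0,"dz":0,"twist":0},{"dx":0,"dy":0,"dz":0,"twist":0},{"dx":0,"dy":0,"dz":0,"twist":0}]' 0 20; python3 -c "
from h import *
where()"
```

```text
time: 2.8
eef_pos: [0.5027, -0.0844, 0.117]
tcp_rot: [0.776, 0.63, 0.001, 0.001]
contact_force: [0.4, -0.6, -0.1]
opening: 0.593
finger_force: 0.0
time: 3.42
eef_pos: [0.5021, -0.0841, 0.1163]
tcp_rot: [0.776, 0.63, 0.0, 0.0]
contact_force: [-0.9, 0.3, 6.5]
opening: 0.148
finger_force: 20.8
t 3.425 box x,y,z mm -6.8 59.8 116.3 tool y yaw err deg -0.07 F [-0.9  0.3  6.5] open 0.1484625437033274
```

```bash
python3 -m pendant '[{"dx":0,"dy":0.6,"dz":-0.05,"twist":0},{"dx":0,"dy":1.25,"dz":-0.05,"twist":0},{"dx":0,"dy":1.85,"dz":0,"twist":0},{"dx":0,"dy":2.45,"dz":0.15,"twist":0},{"dx":0,"dy":3.0,"dz":0.35,"twist":0},{"dx":0,"dy":3.55,"dz":0.6,"twist":0},{"dx":0,"dy":4.1,"dz":0.95,"twist":0},{"dx":0,"dy":4.5,"dz":1.25,"twist":0},{"dx":0,"dy":4.5,"dz":1.25,"twist":0},{"dx":0,"dy":4.5,"dz":1.25,"twist":0}]'; python3 -c "
from h import *
where();c=cam('side');bars(c,B,xb,yb)
save(c,'s2.png')"
```

```text
time: 4.68
eef_pos: [0.5464, -0.0933, 0.1028]
tcp_rot: [0.776, 0.63, 0.001, 0.001]
contact_force: [-1.3, -0.0, 3.2]
opening: 0.151
finger_force: 25.7
t 4.675 box x,y,z mm 38.4 59.8 102.8 tool y yaw err deg -0.08 F [-1.3 -0.   3.2] open 0.15075471771159674
red 63 [0.0217 0.0531 0.0931] [0.0438 0.0713 0.1145] [0.0282 0.0673 0.0987] q~0.697
white 44 [ 0.0116 -0.0089  0.0932] [0.0312 0.0114 0.1232] [ 0.0246 -0.0002  0.1198] q~0.421
yellow 123 [ 0.0174 -0.0711  0.0931] [ 0.0399 -0.0476  0.1168] [ 0.0308 -0.0573  0.1061] q~0.644
```

```bash
python3 -m pendant '[{"dx":0,"dy":0,"dz":0,"twist":0},{"dx":0,"dy":0,"dz":0,"twist":0},{"dx":0,"dy":0,"dz":0,"twist":0}]' 60 && python3 -m pendant '[{"dx":0,"dy":0,"dz":-4,"twist":0},{"dx":0,"dy":0,"dz":-9,"twist":0},{"dx":-5,"dy":-3.5,"dz":-13,"twist":0},{"dx":-8,"dy":-3.5,"dz":-18,"twist":0},{"dx":-8,"dy":-3.5,"dz":-18,"twist":0},{"dx":-8,"dy":-3.5,"dz":-18,"twist":0},{"dx":-8,"dy":-3.5,"dz":-18,"twist":0}]'; python3 -c "
from h import *
where();c=cam('wrist');bars(c,B,xb,yb)
save(c,'w2.png');go(36,-60,160)"
```

```text
time: 5.1
eef_pos: [0.5457, -0.093, 0.1025]
tcp_rot: [0.776, 0.63, 0.0, -0.0]
contact_force: [0.5, 0.3, -0.2]
opening: 0.6
finger_force: 0.0
time: 5.98
eef_pos: [0.4945, -0.1633, 0.2808]
tcp_rot: [0.776, 0.63, -0.001, -0.002]
contact_force: [-0.1, 0.1, 0.2]
opening: 0.602
finger_force: 0.0
t 5.975 box x,y,z mm 1.9 -19.3 280.8 tool y yaw err deg -0.03 F [-0.1  0.1  0.2] open 0.6016480118833601
red 588 [0.0203 0.0498 0.093 ] [0.0443 0.071  0.1143] [0.0338 0.0602 0.1098] q~0.646
white 203 [ 0.0211 -0.0098  0.1155] [0.0332 0.011  0.1219] [ 0.0287 -0.0007  0.1195] q~0.485
yellow 473 [ 0.0182 -0.07    0.093 ] [ 0.0419 -0.0484  0.116 ] [ 0.0312 -0.0584  0.1108] q~0.597
t 6.025 box x,y,z mm 1.9 -19.2 280.7 tool y yaw err deg -0.02 F [ 0.6  0.3 -0. ] open 0.5987030382677313
[-4.09  3.45 12.05]
```

View pics/w2.png

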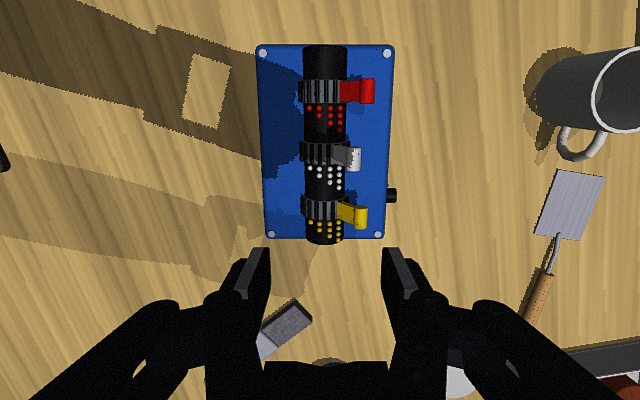

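The wrist view shows the red bar now over number 4 (the 4-dot row, bar at (367,92)). White is unchanged at (354,158) and yellow is at (357,217). Yellow is next.

```bash
python3 -m pendant '[{"dx":-2,"dy":1.7,"dz":5,"twist":0},{"dx":-4.1,"dy":3.35,"dz":10,"twist":0},{"dx":-4.1,"dy":3.35,"dz":12,"twist":0},{"dx":-4.1,"dy":3.35,"dz":12,"twist":0},{"dx":-4.1,"dy":3.35,"dz":15,"twist":0},{"dx":-4.1,"dy":3.35,"dz":17.4,"twist":0},{"dx":-4.1,"dy":3.35,"dz":17.4,"twist":0},{"dx":-4.1,"dy":3.35,"dz":17.4,"twist":0}]' && python3 -m pendant '[{"dx":0,"dy":0,"dz":0,"twist":0},{"dx":0,"dy":0,"dz":0,"twist":0},{"dx":0,"dy":0,"dz":0,"twist":0},{"dx":0,"dy":0,"dz":0,"twist":0},{"dx":0,"dy":0,"dz":0,"twist":0}]' 0 20; python3 -c "
from h import *
where()"
```

```text
time: 7.02
eef_pos: [0.5206, -0.2115, 0.1113]
tcp_rot: [0.776, 0.63, 0.001, 0.002]
contact_force: [-0.1, -0.4, 0.8]
opening: 0.602
finger_force: 0.0
time: 7.65
eef_pos: [0.52, -0.2116, 0.1096]
tcp_rot: [0.777, 0.63, 0.0, 0.001]
contact_force: [0.9, 0.3, 4.3]
opening: 0.131
finger_force: 19.2
t 7.65 box x,y,z mm 36.8 -61.4 109.6 tool y yaw err deg -0.08 F [0.9 0.3 4.3] open 0.1308098140124927
```

```bash
python3 -m pendant '[{"dx":0,"dy":-0.6,"dz":-0.05,"twist":0},{"dx":0,"dy":-1.15,"dz":-0.2,"twist":0},{"dx":0,"dy":-1.7,"dz":-0.35,"twist":0},{"dx":0,"dy":-2.3,"dz":-0.45,"twist":0},{"dx":0,"dy":-2.95,"dz":-0.6,"twist":0},{"dx":0,"dy":-3.7,"dz":-0.65,"twist":0},{"dx":0,"dy":-4.4,"dz":-0.6,"twist":0},{"dx":0,"dy":-5.05,"dz":-0.45,"twist":0},{"dx":0,"dy":-5.05,"dz":-0.45,"twist":0},{"dx":0,"dy":-5.05,"dz":-0.45,"twist":0}]'; python3 -c "
from h import *
where();c=cam('side');bars(c,B,xb,yb)"
```

```text
time: 8.9
eef_pos: [0.4785, -0.2041, 0.126]
tcp_rot: [0.777, 0.63, 0.006, 0.01]
contact_force: [0.3, 7.5, 39.6]
opening: 0.055
finger_force: 27.4
t 8.9 box x,y,z mm -5.5 -62.5 126.0 tool y yaw err deg -0.13 F [ 0.3  7.5 39.6] open 0.055143455138134706
red 126 [0.0211 0.0513 0.0932] [0.041  0.0722 0.1144] [0.0327 0.0628 0.1038] q~0.700
white 78 [ 0.0113 -0.0094  0.0932] [0.0302 0.011  0.1222] [1.930e-02 1.000e-04 1.045e-01] q~0.454
yellow 97 [-0.0099 -0.0707  0.0935] [ 0.0022 -0.0485  0.1289] [-0.005  -0.0521  0.1095] q~-0.111
```

The pads slipped up onto the bar top because the grip was too shallow. I'll lift, open, measure and regrip lower.

```bash
python3 -m pendant '[{"dx":0,"dy":0,"dz":-2,"twist":0},{"dx":0,"dy":0,"dz":-6,"twist":0},{"dx":4,"dy":1,"dz":-12,"twist":0},{"dx":4,"dy":1,"dz":-16.5,"twist":0},{"dx":4,"dy":1,"dz":-16.5,"twist":0},{"dx":4,"dy":1,"dz":-16.5,"twist":0},{"dx":4,"dy":1,"dz":-16.5,"twist":0}]' 60; python3 -c "
from h import *
where();c=cam('wrist');bars(c,B,xb,yb)
save(c,'w3.png');go(-4,-60,160)"
```

```text
time: 9.82
eef_pos: [0.4867, -0.1635, 0.2757]
tcp_rot: [0.777, 0.63, -0.001, -0.002]
contact_force: [-0.3, 0.2, 0.6]
opening: 0.599
finger_force: 0.0
t 9.825 box x,y,z mm -5.7 -21.1 275.7 tool y yaw err deg -0.1 F [-0.3  0.2  0.6] open 0.5985018777589479
red 610 [-0.0054  0.0498  0.093 ] [0.0445 0.0706 0.4177] [0.0335 0.06   0.1097] q~0.644
white 309 [ 0.0166 -0.0102  0.1037] [0.033  0.0109 0.1219] [0.0267 0.0004 0.1193] q~0.457
yellow 365 [-0.0118 -0.0699  0.0935] [ 0.0005 -0.0481  0.1283] [-0.0052 -0.0566  0.1254] q~-0.086
t 9.875 box x,y,z mm -5.5 -21.1 275.9 tool y yaw err deg -0.1 F [ 1.1 -0.  -0.2] open 0.6019962768890772
[-3.9   0.21 11.58]
```

View pics/w3.png

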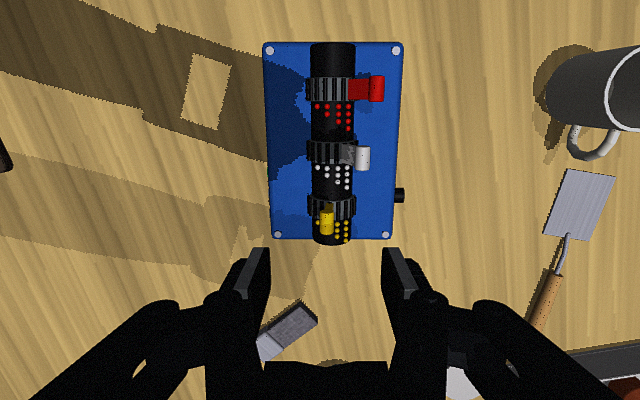

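Red and white are unchanged at (377,88) and (363,157). Yellow stands at (327,220), q≈-0.10, just short of 2, so I'll grip it deeper and finish the turn.

```bash
python3 -m pendant '[{"dx":-2,"dy":0,"dz":5,"twist":0},{"dx":-3.9,"dy":0,"dz":10,"twist":0},{"dx":-3.9,"dy":0,"dz":11,"twist":0},{"dx":-3.9,"dy":0,"dz":13.5,"twist":0},{"dx":-3.9,"dy":0,"dz":16.4,"twist":0},{"dx":-3.9,"dy":0,"dz":16.4,"twist":0},{"dx":-3.9,"dy":0,"dz":16.4,"twist":0}]' && python3 -m pendant '[{"dx":0,"dy":0,"dz":0,"twist":0},{"dx":0,"dy":0,"dz":0,"twist":0},{"dx":0,"dy":0,"dz":0,"twist":0},{"dx":0,"dy":0,"dz":0,"twist":0},{"dx":0,"dy":0,"dz":0,"twist":0}]' 0 20; python3 -c "
from h import *
go(-13.9,-60,112)"
```

```text
time: 10.75
eef_pos: [0.4809, -0.2023, 0.116]
tcp_rot: [0.776, 0.63, 0.0, 0.001]
contact_force: [0.3, -0.4, 0.7]
opening: 0.605
finger_force: 0.0
time: 11.38
eef_pos: [0.4804, -0.2023, 0.1156]
tcp_rot: [0.776, 0.63, 0.0, 0.001]
contact_force: [-1.3, 1.0, 6.5]
opening: 0.155
finger_force: 20.6
t 11.375 box x,y,z mm -3.9 -60.4 115.6 tool y yaw err deg -0.07 F [-1.3  1.   6.5] open 0.15504543059480477
[ 0.04 -1.    0.36]
```

```bash
python3 -m pendant '[{"dx":0,"dy":-0.35,"dz":0,"twist":0},{"dx":0,"dy":-0.7,"dz":0.05,"twist":0},{"dx":0,"dy":-1.0,"dz":0.1,"twist":0},{"dx":0,"dy":-1.0,"dz":0.1,"twist":0},{"dx":0,"dy":-1.0,"dz":0.1,"twist":0}]' && python3 -c "
from h import *
where()" && python3 -m pendant '[{"dx":0,"dy":0,"dz":0,"twist":0},{"dx":0,"dy":0,"dz":0,"twist":0},{"dx":0,"dy":0,"dz":0,"twist":0},{"dx":0,"dy":0,"dz":-4,"twist":0},{"dx":2,"dy":1,"dz":-9,"twist":0},{"dx":4,"dy":1,"dz":-14,"twist":0},{"dx":4,"dy":1,"dz":-16.5,"twist":0},{"dx":4,"dy":1,"dz":-16.5,"twist":0},{"dx":4,"dy":1,"dz":-16.5,"twist":0},{"dx":4,"dy":1,"dz":-16.5,"twist":0}]' 60; python3 -c "
from h import *
where();c=cam('wrist');bars(c,B,xb,yb)
save(c,'w4.png')"
```

```text
time: 12.0
eef_pos: [0.4703, -0.2002, 0.1138]
tcp_rot: [0.776, 0.63, -0.0, 0.0]
contact_force: [2.4, 0.2, 6.1]
opening: 0.149
finger_force: 20.7
t 12.0 box x,y,z mm -14.2 -60.4 113.8 tool y yaw err deg -0.07 F [2.4 0.2 6.1] open 0.14918183403684018
time: 13.25
eef_pos: [0.4872, -0.1626, 0.2758]
tcp_rot: [0.777, 0.63, -0.001, -0.002]
contact_force: [0.4, 0.2, 0.4]
opening: 0.601
finger_force: 0.0
t 13.25 box x,y,z mm -5.4 -20.1 275.8 tool y yaw err deg -0.1 F [0.4 0.2 0.4] open 0.600884002848886
red 610 [-0.0052  0.0499  0.093 ] [0.0443 0.0707 0.4179] [0.0335 0.0602 0.1096] q~0.645
white 302 [ 0.0201 -0.0101  0.1151] [0.0333 0.011  0.3609] [0.0267 0.0006 0.1194] q~0.456
yellow 426 [-0.0211 -0.0702  0.0931] [-0.0038 -0.0481  0.1268] [-0.0124 -0.0572  0.1232] q~-0.210
```

View pics/w4.png

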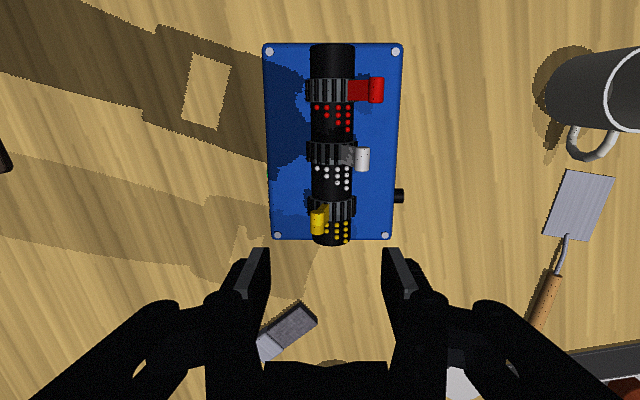

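Yellow at (318,221) is at x ≈ -14 mm, so q ≈ -0.25 (number 2). Red is at about 0.74 (number 4), white is unmoved, and the gripper is clear of everything.

```bash
python3 -c "
from plant import ctrl
print(ctrl.sign_off())"
```

```text
the job is handed in; nothing more can be done
None
```

On the blue programmer, I rolled the red wheel to number 4 (q about 0.74) and then the yellow wheel to number 2 (q about -0.25, after one slip and regrip that pressed about 40 N through the fingers); the white wheel did not measurably move, the gripper is clear, and the job was handed in at about 13 s.

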